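# Complete the tote and roll it into the packing bay

### The arm

A 6-joint arm with a two-finger parallel gripper is mounted at the origin on a cart in front of the work surface, level with it; the furniture and walls round the work are solid. World frame = base frame: x ahead of the robot, y to its left, z up, the work surface at z = 0. Lengths are in m, angles in rad, forces in N, time in s.
With the tool pointing down it reaches from about 0.35 to 0.975 m from the base axis. Payload 17.4 kg.
Tool frame: the origin (TCP) lies between the finger pads; the fingertips stand 22 mm ahead of it and the grasp point (between the pads) lies 3 mm ahead of it; z points along the fingers, y is the line along which they close (so a half turn about z gives the same grasp; the last joint's range is limited). The gripper opens to 85 mm and grips with 20 to 120 N. Pads are 22 mm wide; open, the fingers measure 114 mm over their backs; the gripper's body (76 mm by 85 mm) begins 54 mm behind the grasp point. The pads swing forward as they close: fully open they stand 13 mm farther back than shut.
Start: joints at [1.145, 0.116, 1.442, -0, 1.584, -0.038], TCP at [0.255, 0.625, 0.222] pointing down, gripper open.
Joint ranges: [-2.83, 2.83], [-0.83, 2.19], [0.07, 2.5], [-1.14, 4.28], [0.01, 3], [-2.97, 2.97]. Speed limits (rad/s): [1.89, 1.89, 2.22, 3.14, 3.14, 3.14].

### API

Orientations are given as a rotation vector (axis times angle).
In Python, from rig import read_state, camera, get_calibration, finish_job, search_frame, trace gives the robot as it stands. The module is installed in compiled form; this text tells all that it offers.
- The arm moves only by the shell command python3 -m pendant 'ROWS'. ROWS is JSON, a list of rows, each a list of 3 entries, a list of its own where there are three numbers: the opening, from -1 (shut) to 1 (fully open), then the shift along the tool's x, y, z in m, then the turn about the tool's z in degrees. In form: [[jaw, [dx, dy, dz], yaw], ...]. A call has 1 to 12 rows; each row is the pose to reach, as a shift and turn from the pose commanded when the call began, along the tool's axes at that moment; what a row does not reach only later rows make up. A row lasts 1/10 s, in which the tool goes at most 50 mm and 8.59 degrees, less where a joint would pass 70% of its speed; a pose out of reach is approached as far as the arm can. A call with a gripper value outside its range is refused whole. The fingers move at their own pace and stop on an object; the grip force is fixed at half the most. Time passes only in rows, so rows that repeat a pose let the fingers close. It gives the time, the measured TCP pose, the force, the opening and the grip force at its end, in the units of the state.
- read_state(): the state, without advancing time (a new reading comes with each control period).
- camera(name): name is "scene" or "top" or "wrist"; returns the picture (400x640x3 uint8, red, green, blue); there is no depth.
- get_calibration(name): a dict with "vfov" (degrees; the focal length in pixels is half the picture's height over the tangent of half this angle, whatever the lens; pixels are square), "cx", "cy" (the principal point, pixels), "R" (3x3) and "t" (3): a world point X has camera coordinates R X + t. Camera axes: x right, y down, z forward; pixel columns grow to the right and rows downward; lengths in m; the calibration is good to about 2 mm. A picture is of the moment at which its call begins: read the wrist's pose just before it. get_calibration takes no time and is no camera call; for the wrist camera it gives the pose at the moment of the call.
- finish_job(): hands the job in; it is judged then, once.
Trained networks look in the newest picture that a camera, given by its name, has taken for a name from the list of things; names that differ only in an ending like _2 or _b are one class to them, and where a whole thing is asked for, a point or a joint stands for the part that bears it (a point fixed in the world has none). Each returns a list of dicts, best first, with "conf" (0 to 1); they miss things now and then, are a little off and sometimes report something else, mostly with a low value. They report only what shows in the picture. A call takes as long as a camera call. They do not tell look-alikes from the thing itself.
- search_frame(label, camera): "point" ([column, row] in pixels, amid what is visible of it).
- trace(label, camera): "region" (400x640 bool, what is visible of it) and "point" ([column, row] in pixels, amid what is visible of it).
The state is a dict: "clock": time; "qpos": joint angles; "dq": joint speeds; "tau": joint torques, N m; "tcp_pos": TCP position; "tool_rot": TCP orientation; "wrist_force": force on the tool from outside, world axes, zero at the start; "torque": the same for the moment, N m; "width": opening from 0.0 (shut) to 1.0 (fully open); "finger_force": force on a finger pad.
Only numpy, scipy, OpenCV 4.12 (cv2) and the standard library are available. Lean on these libraries where they do the work, as an engineer would, in place of code of your own. Each camera call takes 0.05 s, during which the arm holds its last target. There are 200 camera calls.

### The job

Stand the loose amber varnish jar upright in the empty cell of the blue tote while the tote is still outside the green bay, and let go of it. Then push the tote along the rollers, without lifting it off them, until it is fully home against the end stop of the green bay, both jars still standing in their cells. Leave the teacup and the wooden stamp where they are.

Things in the scene. Friction and masses are not known exactly. Their poses are not given: they have to be found in the camera images.
- track: Roller track fixed on the table, 124 x 484 mm (all sizes in mm). Origin: centre of its underside, on the table; y runs along it toward the green bay at its +y end, z up. Free-turning steel rollers, tops 40 above the table, with slight friction (1 to 2 N pushes the tote, it hardly coasts). Side rails between x = 49 and 58 either side, tops at z = 58. The -y end is open.
- bay_stop (a point): Middle of the front faces of the two black rubber bumpers on the green end stop (track frame x 0, y 224, z 62; top of the stop z 92); axes as the track's. The green bay's cheeks, outer faces at x = +-62, tops at z = 70, reach 192 back from here. The tote is fully home when its +y end touches the bumpers: tote origin 90 before this point along y.
- tote: Blue two-cell tote on the rollers, 92 (x) x 180 mm (y), about 0.45 kg. Origin: centre of its underside; +y end goes first into the bay; axes parallel to the track's, 3 play each side. Bottom and side walls 5 thick, walls 45 high; +y end wall 6 thick. A 4 thick divider at y = 0, 41 high, makes two cells: the one at y = -43 holds the packed jar, the one at y = +43 is empty.
- empty_cell (a point): Centre of the floor of the empty cell (tote frame x 0, y +43, z 5); axes as the tote's. The cell is 82 x 82 mm, its side walls rise 40 above this floor.
- push_board (a point): Middle of the outer face of the push board that closes the tote's -y end (tote frame x 0, y -90, z 62); axes as the tote's. The board is plain, 92 wide, 8 thick and 80 high from the tote's underside: its top is 18 above this point. Only bare rollers lie behind it.
- loose_jar: Closed amber varnish jar with a black cap, standing on the table before the track; 62 mm in diameter, 82 high, about 0.22 kg. The cap is the upper 24 mm, 60 across, fixed to the jar, so the jar may be held by it. Origin: centre of its underside; z up along the jar.
- packed_jar: A second, identical jar, already standing in the tote's cell on the push board side. Origin: centre of its underside; z up.
- cup: White porcelain teacup standing on the table, 77 mm in diameter, 51 high. Origin: centre of its underside; z up. Leave it alone.
- stamp: Brown wooden hand stamp standing on the table, 28 mm in diameter, 64 high. Origin: centre of its underside; z up. Leave it alone.
Things that resemble listed ones, but are neither listed nor needed, are in the scene too. Leave any purple or yellow look-alike of the loose_jar alone.

How it is judged:
By the outcome, as a careful person would: the job done as asked, in the order asked, and still so for the second after the job is handed in, with the robot touching nothing.
It also fails if it takes over 58 s, if anything falls off the work surface, if the arm or the gripper's body presses on something with over 40 N, if the wrist force passes 120 N, or if a joint passes its speed limit or range.

## Working session

There is one attempt and no reset: what is moved stays moved. The work goes in short steps, Python scripts to look and compute and a shell command to move; the robot and the scene stay as the last step left them, time stands still between calls to the robot, and variables do not carry over. Pictures are saved under pics/ and viewed, at most 10 in all, crops included, and the job is handed in when it is done.

```bash
mkdir -p pics
cat > h.py <<'E'
import numpy as np, cv2
from rig import *
def px2w(name,p,z):
    c=get_calibration(name);f=200/np.tan(np.radians(c['vfov'])/2)
    R=np.array(c['R']);t=np.array(c['t']);d=R.T@np.array([(p[0]-c['cx'])/f,(p[1]-c['cy'])/f,1.]);o=-R.T@t
    return o+d*(z-o[2])/d[2]
def proj(name,X):
    c=get_calibration(name);f=200/np.tan(np.radians(c['vfov'])/2)
    q=np.array(c['R'])@np.array(X)+np.array(c['t']);return [c['cx']+f*q[0]/q[2],c['cy']+f*q[1]/q[2]]
E
python3 - <<'E'
from h import *
s=read_state();print(s['clock'],s['tcp_pos'],s['tool_rot'],s['wrist_force'])
ims=[]
for n in['top','scene']:
    im=camera(n);ims.append(cv2.cvtColor(im,cv2.COLOR_RGB2BGR));
    cv2.imwrite(f'pics/{n}.png',ims[-1])
    c=get_calibration(n);print(n,c['vfov'],-np.array(c['R']).T@c['t'])
    for l,z in[('loose_jar',.082),('tote',.04),('track',.04),('cup',.05),('stamp',.06)]:
        for d in search_frame(l,n)[:3]:print(l,round(d['conf'],2),np.round(d['point']),px2w(n,d['point'],z).round(3))
E
```

```text
0.0 [0.25519032 0.62467531 0.22144636] [-6.05308307e-01 -3.08245953e+00  1.81366457e-03] [ 0.65569808 -0.47085752  0.69749896]
top 49.610337019955885 [0.41346179 0.05207472 1.37243134]
loose_jar 0.9 [218. 158.] [0.651 0.356 0.082]
loose_jar 0.7 [231. 211.] [0.493 0.317 0.082]
loose_jar 0.7 [369. 246.] [ 0.384 -0.093  0.082]
tote 0.76 [347. 178.] [ 0.593 -0.035  0.04 ]
track 0.84 [306. 181.] [0.584 0.093 0.04 ]
cup 0.62 [429. 230.] [ 0.428 -0.283  0.05 ]
stamp 0.56 [389. 224.] [ 0.447 -0.157  0.06 ]
stamp 0.28 [347. 176.] [ 0.596 -0.033  0.06 ]
scene 52.851884167310075 [-0.04204666 -0.69240209  0.52335627]
loose_jar 0.95 [242. 201.] [0.32  0.111 0.082]
loose_jar 0.9 [260. 171.] [0.447 0.25  0.082]
loose_jar 0.79 [272. 187.] [0.421 0.139 0.082]
tote 0.89 [371. 204.] [ 0.622 -0.022  0.04 ]
track 0.69 [341. 209.] [0.541 0.002 0.04 ]
track 0.69 [370. 204.] [ 0.621 -0.019  0.04 ]
cup 0.67 [393. 288.] [ 0.414 -0.304  0.05 ]
cup 0.15 [371. 204.] [ 0.608 -0.036  0.05 ]
stamp 0.68 [354. 254.] [ 0.417 -0.192  0.06 ]
stamp 0.58 [272. 188.] [0.436 0.172 0.06 ]
```

View pics/top.png

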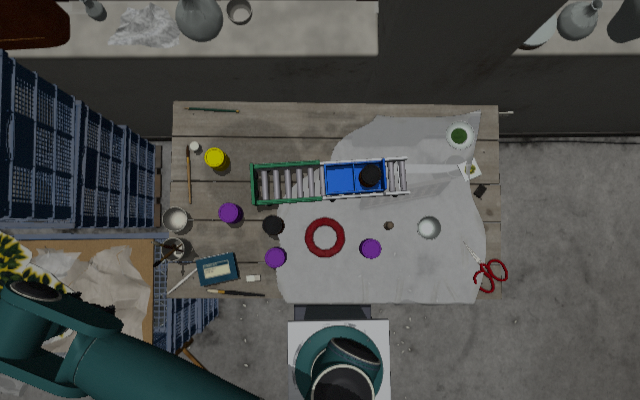

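View pics/scene.png

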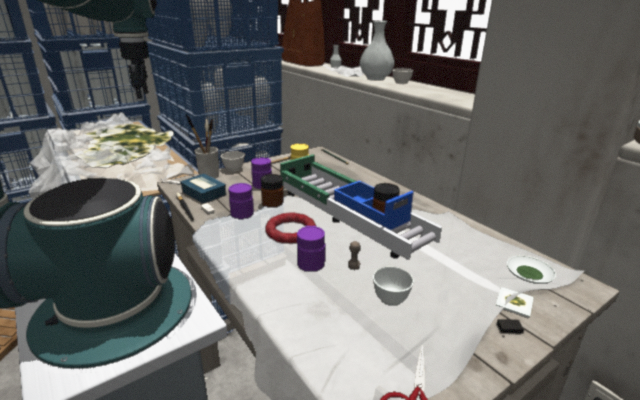

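Top view: the loose amber jar (black cap) is at about (273,226), with purple look-alikes at (231,212), (275,257) and (371,248). The tote is on the track with the empty cell at (340,180) and the packed jar at (371,175). The bay is at the left (+y) end.

Run:
```python
from h import *
im=camera('top');hsv=cv2.cvtColor(im,cv2.COLOR_RGB2HSV)
for d in trace('loose_jar','top'):
    x,y=d['point'];m=d['region'];print(round(d['conf'],2),np.round(d['point'],1),m.sum(),px2w('top',d['point'],.078).round(4),np.round(np.median(im[m],0)))
for l in['loose_jar','packed_jar']:
  for d in trace(l,'scene') if l!='loose_jar' else []:print(d['point'])
dark=((im.max(2)<60)).astype(np.uint8)
for (a,b),z in (((273,226),.082),((371,175),.127)):
    s=dark[b-16:b+16,a-16:a+16];n,lab,st,ce=cv2.connectedComponentsWithStats(s)
    i=1+st[1:,4].argmax();p=ce[i]+[a-16,b-16];print('cap',p,st[i],px2w('top',p,z).round(4))
blue=((hsv[...,0]>105)&(hsv[...,0]<125)&(hsv[...,1]>150)&(hsv[...,2]>90)).astype(np.uint8)
blue[:150]=0;blue[210:]=0;blue[:,:310]=0;blue[:,420:]=0
p=np.argwhere(blue)[:,::-1].astype(np.float32);r=cv2.minAreaRect(p);print(r)
for q in cv2.boxPoints(r):print(q,px2w('top',q,.085).round(4))
cv2.imwrite('pics/c.png',cv2.resize(cv2.cvtColor(im,cv2.COLOR_RGB2BGR)[140:275,215:425],None,fx=3.8,fy=3.8,interpolation=cv2.INTER_CUBIC))
```

```text
0.75 [231.7 211.9] 409 [0.4899 0.3146 0.078 ] [ 94.  41. 125.]
0.72 [274.6 223.1] 367 [0.4547 0.1873 0.078 ] [26. 26. 26.]
0.71 [369.1 245.7] 370 [ 0.3834 -0.0937  0.078 ] [ 96.  42. 128.]
0.63 [275.4 253.9] 368 [0.3634 0.1854 0.078 ] [ 95.  42. 127.]
0.6 [217.7 156.1] 461 [0.6584 0.3568 0.078 ] [157. 151.   0.]
0.39 [299.5 183.1] 3077 [0.5739 0.112  0.078 ] [ 91. 101.  93.]
[379.9, 195.0]
cap [272.75       225.86616162] [  0   5  28  25 396] [0.4465 0.1924 0.082 ]
cap [371.3040153  174.65200765] [  0   2  30  30 523] [ 0.5901 -0.0989  0.127 ]
((354.9080505371094, 176.91458129882812), (30.956829071044922, 61.3056640625), 85.15599822998047)
[323.05765 164.07988] [0.6297 0.0405 0.085 ]
[384.14438 158.90303] [ 0.6435 -0.1439  0.085 ]
[386.75845 189.74928] [ 0.5499 -0.1496  0.085 ]
[325.67172 194.92613] [0.5366 0.034  0.085 ]
```

View pics/c.png

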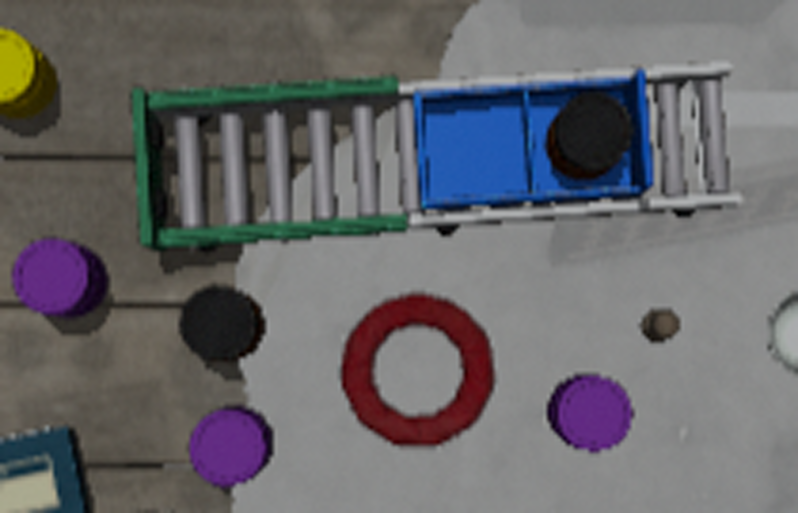

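The crop shows the track tilted about 3 to 4° to world y, the amber jar free at crop (222,322), and the tote outside the green bay. I'll move above the jar and look from close.

```bash
python3 -m pendant '[[1,[-0.345,-0.329,0],-22],[1,[-0.345,-0.329,0],-22],[1,[-0.345,-0.329,0],-22],[1,[-0.345,-0.329,0],-22],[1,[-0.345,-0.329,0],-22],[1,[-0.345,-0.329,0],-22],[1,[-0.345,-0.329,0],-22],[1,[-0.345,-0.329,0],-22],[1,[-0.345,-0.329,0],-22],[1,[-0.345,-0.329,0],-22],[1,[-0.345,-0.329,0],-22],[1,[-0.345,-0.329,0],-22]]'
cat >> h.py <<'E'
from scipy.spatial.transform import Rotation as Ro
def tool():
    s=read_state();return np.array(s['tcp_pos']),Ro.from_rotvec(s['tool_rot']).as_matrix()
E
python3 - <<'E'
from h import *
print(tool(),read_state()['qpos'])
im=camera('wrist');cv2.imwrite('pics/w1.png',im[...,::-1])
c=get_calibration('wrist');print(c['vfov'],-np.array(c['R']).T@c['t'])
for d in trace('loose_jar','wrist'):print(d['conf'],d['point'],d['region'].sum(),np.median(im[d['region']],0),px2w('wrist',d['point'],.082))
E
```

```text
clock: 1.95
tcp_pos: [0.4503, 0.1896, 0.2223]
tool_rot: [0.008, 3.141, 0.0]
wrist_force: [0.1, 0.6, -0.1]
width: 1.0
finger_force: 0.0
(array([0.45031895, 0.18958   , 0.22230833]), array([[-9.99986301e-01,  5.23315923e-03,  1.07599494e-04],
       [ 5.23318735e-03,  9.99986272e-01,  2.62780735e-04],
       [-1.06222844e-04,  2.63340224e-04, -9.99999960e-01]])) [ 3.46126748e-01 -2.98630279e-01  1.82832889e+00  2.10868757e-04
  1.61170367e+00 -1.21942774e+00]
60.943331489668765 [0.36903509 0.19020564 0.37422161]
0.92 [31.1, 99.5] 4522 [66. 52. 74.] [ 0.37403332 -0.0483459   0.082     ]
0.89 [321.6, 69.6] 4594 [ 85.  54. 102.] [0.35203397 0.19010222 0.082     ]
0.61 [328.2, 180.4] 4107 [61. 60. 59.] [0.44317456 0.1955763  0.082     ]
0.34 [279.4, 271.4] 24147 [ 83. 106.  91.] [0.53376753 0.14847377 0.082     ]
```

View pics/w1.png

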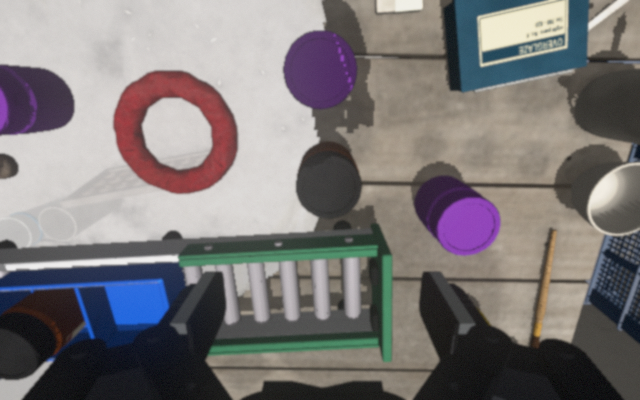

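Wrist view: the black cap is at about (329,184) and its amber body shows above it. The purple jars at (320,68) and (458,215) are clear of it. Next I'll fit the cap and the green bay edges.

Run:
```python
from h import *
im=cv2.imread('pics/w1.png')
print(np.array(get_calibration('wrist')['R']).round(3))
hsv=cv2.cvtColor(im,cv2.COLOR_BGR2HSV)
sub=im[135:225,285:375].astype(int)
for r in (165,180,190,200): print(r,[int(im[r,c].max()) for c in range(286,374,4)])
print([int(im[r,329].max()) for r in range(140,240,4)])
g=((hsv[...,0]>55)&(hsv[...,0]<90)&(hsv[...,1]>90)).astype(np.uint8)
g[:,:175]=0;g[:,400:]=0;g[:220]=0;g[375:]=0
# top(-x) cheek outer edge, from first green row per column
cs=np.arange(200,370,5);rs=[np.argmax(g[:,c]) for c in cs];k=np.polyfit(cs,rs,1);print(k,np.abs(np.polyval(k,cs)-rs).max())
a=px2w('wrist',[200,np.polyval(k,200)],.07);b=px2w('wrist',[370,np.polyval(k,370)],.07);print(a,b,np.degrees(np.arctan2(-(b-a)[0],(b-a)[1])))
rr=np.arange(250,350,5);ce=[399-np.argmax(g[r,399::-1][:400]) if 0 else np.max(np.nonzero(g[r])[0]) for r in rr];print(ce)
```

```text
[[ 0.003  1.     0.   ]
 [ 0.948 -0.003  0.318]
 [ 0.318 -0.001 -0.948]]
165 [218, 219, 220, 204, 62, 57, 54, 60, 63, 65, 64, 62, 61, 61, 57, 58, 59, 54, 156, 162, 163, 166]
180 [218, 216, 210, 72, 65, 65, 66, 64, 64, 66, 62, 62, 62, 59, 59, 57, 56, 54, 55, 121, 128, 134]
190 [218, 217, 206, 70, 64, 64, 66, 65, 64, 63, 63, 60, 62, 59, 58, 56, 55, 52, 54, 150, 178, 180]
200 [217, 214, 209, 175, 70, 63, 66, 65, 63, 63, 63, 61, 60, 58, 57, 56, 49, 55, 104, 151, 151, 151]
[84, 58, 64, 45, 52, 61, 61, 64, 61, 65, 60, 65, 63, 63, 60, 61, 62, 58, 52, 60, 79, 82, 82, 86, 69]
[-6.37127578e-02  2.68204736e+02] 0.9090909090908781
[0.52243067 0.06873011 0.07      ] [0.51122858 0.23695044 0.07      ] 3.8098038167328987
[np.int64(377), np.int64(390), np.int64(390), np.int64(390), np.int64(390), np.int64(390), np.int64(391), np.int64(390), np.int64(390), np.int64(390), np.int64(390), np.int64(390), np.int64(390), np.int64(390), np.int64(390), np.int64(390), np.int64(390), np.int64(390), np.int64(390), np.int64(390)]
```

Run:
```python
from h import *
p,R=tool();q=px2w('wrist',[329,186],.082);print(q,R.T@(np.r_[q[:2],.069]-p))
```

```text
[0.44830089 0.19629888 0.082     ] [0.00166412 0.00573543 0.15325761]
```

```bash
python3 -m pendant '[[1,[0.002,0.005,0.05],0],[1,[0.002,0.005,0.1],0],[1,[0.002,0.005,0.13],0],[1,[0.002,0.005,0.153],0],[1,[0.002,0.005,0.153],0],[-1,[0.002,0.005,0.153],0],[-1,[0.002,0.005,0.153],0],[-1,[0.002,0.005,0.153],0],[-1,[0.002,0.005,0.153],0],[-1,[0.002,0.005,0.153],0],[-1,[0.002,0.005,0.153],0],[-1,[0.002,0.005,0.153],0]]'
```

```text
clock: 3.25
tcp_pos: [0.4534, 0.1998, 0.0789]
tool_rot: [0.005, 3.126, 0.019]
wrist_force: [-3.6, 25.4, 64.8]
width: 0.001
finger_force: 32.0
```

```bash
python3 -m pendant '[[-1,[0,0,-0.01],0],[-1,[0,0,-0.05],0],[1,[0,0,-0.1],0],[1,[0,0,-0.15],0],[1,[0,0,-0.15],0],[1,[0,0,-0.15],0],[1,[0,0,-0.15],0]]'
python3 - <<'E'
from h import *
print(tool()[0])
im=camera('wrist');cv2.imwrite('pics/w2.png',im[...,::-1])
E
```

```text
clock: 3.95
tcp_pos: [0.448, 0.1947, 0.2186]
tool_rot: [-0.006, -3.141, 0.001]
wrist_force: [-0.1, 0.6, -0.1]
width: 0.849
finger_force: 0.0
[0.44798637 0.19473312 0.21855636]
```

View pics/w2.png

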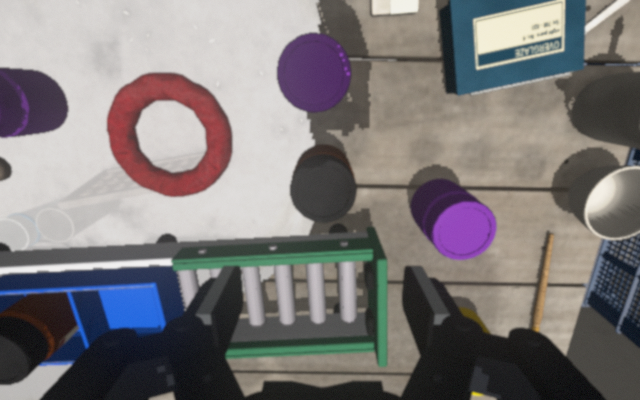

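The jar still stands at (323,187), but the close ended fully shut with 65 N on the wrist, so something was off. I'll check the jar's location against all cameras before retrying.

Run:
```python
from h import *
p,R=tool();print(read_state()['qpos'])
for n in('wrist','top','scene'):
    for z in(0,.082): print(n,z,np.round(proj(n,[.448,.196,z]),1))
print('tip',proj('wrist',p+R@[0,0,.022]))
im=camera('wrist')
m=(im.max(2)<72).astype(np.uint8);s=m[150:228,280:370];n,l,st,ce=cv2.connectedComponentsWithStats(s);i=1+st[1:,4].argmax();print(st[i],ce[i]+[280,150])
a=[camera(n)[...,::-1] for n in('scene','top')]
c1=cv2.resize(a[0][130:260,180:360],None,fx=3,fy=3,interpolation=cv2.INTER_CUBIC)
cv2.imwrite('pics/s2.png',c1)
```

```text
[ 3.57840027e-01 -2.97055193e-01  1.83369958e+00  2.55705746e-05
  1.60643151e+00 -1.20908029e+00]
wrist 0 [323.8 169.3]
wrist 0.082 [324.1 189.4]
top 0 [274.4 226. ]
top 0.082 [271.5 225.4]
scene 0 [271.8 203.6]
scene 0.082 [270.5 176.9]
tip [np.float64(322.746971210528), np.float64(244.24007172606989)]
[  12    0   67   73 3749] [323.6831155  185.43344892]
```

View pics/s2.png

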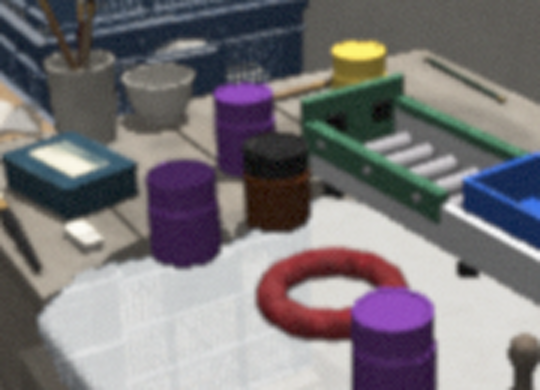

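Run:
```python
from h import *
a=camera('scene')[...,::-1];b=camera('top')[...,::-1]
cv2.imwrite('pics/st.png',np.vstack([cv2.resize(a[:230,:480],(640,307)),b[130:330,100:420].repeat(1,0) if 0 else cv2.resize(b[120:280,140:460],(640,290))]))
for z in(.2,.3):print(proj('scene',[.448,.195,z]),proj('top',[.448,.195,z]))
```

```text
[np.float64(268.74923744515326), np.float64(135.34326961275534)] [np.float64(267.0065615372435), np.float64(224.26264182446835)]
[np.float64(266.9208602485134), np.float64(96.65600483682329)] [np.float64(262.04770310466165), np.float64(223.13734348281787)]
```

View pics/st.png

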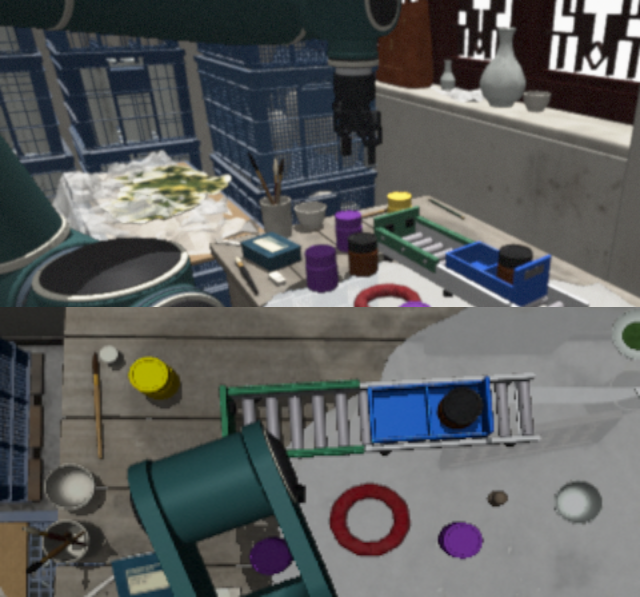

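The scene view shows the open fingertips at about (270,120), where z = 0.20 would project to row 135. The wrist view agrees, so the tips stand about 25 mm higher than stated, and the fingers closed on top of the cap. I'll go lower, in stages.

```bash
python3 -m pendant '[[1,[0,0,0.05],0],[1,[0,0,0.1],0],[1,[0,0,0.12],0],[1,[0,0,0.14],0],[1,[0,0,0.14],0]]'
python3 - <<'E'
from h import *
im=camera('wrist')[...,::-1];a=camera('scene')[...,::-1]
cv2.imwrite('pics/near.png',np.hstack([im[100:,100:540],cv2.resize(a[90:240,200:360],(320,300))])if 0 else np.hstack([im[100:400,120:540],cv2.resize(a[80:230,200:360],(320,300))]))
E
```

```text
clock: 4.75
tcp_pos: [0.4469, 0.1943, 0.0764]
tool_rot: [-0.006, -3.137, 0.003]
wrist_force: [-0.1, 0.6, 0.2]
width: 0.997
finger_force: 0.0
```

View pics/near.png

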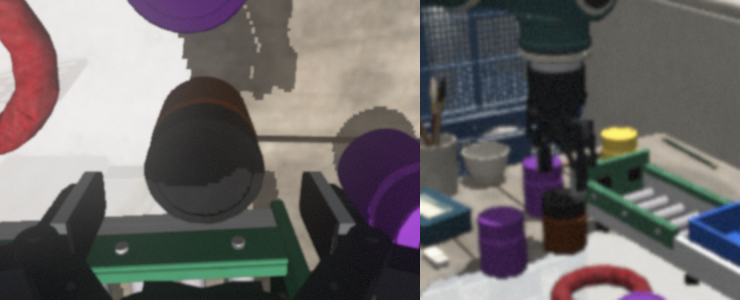

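The fingers are still above the cap top and centred on it. Lowering another 38 mm and closing.

```bash
python3 -m pendant '[[1,[0,0,0.015],0],[1,[0,0,0.03],0],[1,[0,0,0.038],0],[1,[0,0,0.038],0]]'; python3 -m pendant '[[-1,[0,0,0],0],[-1,[0,0,0],0],[-1,[0,0,0],0],[-1,[0,0,0],0],[-1,[0,0,0],0],[-1,[0,0,0],0]]'
```

```text
clock: 5.25
tcp_pos: [0.4475, 0.1946, 0.0396]
tool_rot: [-0.006, -3.139, 0.001]
wrist_force: [-0.0, -0.7, 0.4]
width: 0.999
finger_force: 0.0
clock: 5.85
tcp_pos: [0.449, 0.1952, 0.0423]
tool_rot: [0.006, 3.14, 0.001]
wrist_force: [0.5, 2.4, 6.2]
width: 0.668
finger_force: 65.1
```

Gripped (width 0.67, 65 N). Lifting.

```bash
python3 -m pendant '[[-1,[0,0,-0.02],0],[-1,[0,0,-0.06],0],[-1,[0,0,-0.1],0],[-1,[0,0,-0.14],0],[-1,[0,0,-0.15],0],[-1,[0,0,-0.15],0]]'
python3 - <<'E'
from h import *
p,R=tool();print(p,R.round(4),read_state()['qpos'])
a=np.radians(3.8);t=np.array([-.012,0]);
im=camera('top');hsv=cv2.cvtColor(im,cv2.COLOR_RGB2HSV)
cv2.imwrite('pics/top3.png',im[...,::-1])
blue=((hsv[...,0]>105)&(hsv[...,0]<125)&(hsv[...,1]>150)&(hsv[...,2]>60)).astype(np.uint8)
for r in(168,173,178,183,188):
    c=np.nonzero(blue[r,310:420])[0]+310;print(r,c.min(),c.max(),px2w('top',[c.min()-.5,r],.085).round(4),px2w('top',[c.max()+.5,r],.12).round(4), [int(v) for v in hsv[r,340:362,2]])
E
```

```text
clock: 6.45
tcp_pos: [0.4487, 0.195, 0.1926]
tool_rot: [0.006, 3.139, 0.001]
wrist_force: [-0.2, 0.3, -3.7]
width: 0.671
finger_force: 65.5
[0.44870381 0.1950048  0.19257128] [[-1.0e+00  3.8e-03  2.3e-03]
 [ 3.8e-03  1.0e+00  8.0e-04]
 [-2.3e-03  8.0e-04 -1.0e+00]] [ 3.57844718e-01 -2.90669745e-01  1.86992841e+00 -3.12132415e-05
  1.55985705e+00 -1.20912980e+00]
168 324 384 [0.6178 0.0394 0.085 ] [ 0.6103 -0.139   0.12  ] [89, 88, 87, 96, 158, 157, 158, 157, 157, 156, 158, 153, 101, 140, 159, 156, 157, 157, 155, 155, 157, 152]
173 324 385 [0.6027 0.0396 0.085 ] [ 0.5955 -0.1416  0.12  ] [184, 183, 184, 185, 184, 184, 183, 184, 184, 184, 186, 181, 144, 67, 181, 182, 183, 184, 178, 90, 38, 16]
178 325 385 [0.5875 0.0368 0.085 ] [ 0.5808 -0.1412  0.12  ] [184, 185, 184, 183, 184, 183, 184, 184, 184, 185, 184, 183, 177, 72, 179, 118, 184, 178, 90, 19, 24, 18]
183 325 386 [0.5725 0.037  0.085 ] [ 0.566  -0.1438  0.12  ] [184, 184, 184, 185, 185, 184, 184, 184, 185, 184, 183, 185, 179, 111, 106, 173, 184, 185, 183, 177, 31, 18]
188 325 386 [0.5574 0.0372 0.085 ] [ 0.5513 -0.1434  0.12  ] [184, 184, 184, 184, 185, 183, 182, 185, 184, 184, 185, 183, 183, 167, 60, 177, 159, 184, 184, 183, 183, 178]
```

The jar is held. Moving it over the empty cell, with the closing line turned across the tote.

```bash
python3 -m pendant '[[-1,[-0.015,-0.02,0],8],[-1,[-0.03,-0.04,0],16],[-1,[-0.045,-0.06,0],24],[-1,[-0.06,-0.085,0],32],[-1,[-0.075,-0.11,0],40],[-1,[-0.09,-0.13,0],48],[-1,[-0.105,-0.15,0],56],[-1,[-0.12,-0.17,0],64],[-1,[-0.13,-0.19,0],72],[-1,[-0.14,-0.2035,0],80],[-1,[-0.14,-0.2035,0],86.2],[-1,[-0.14,-0.2035,0],86.2]]';  python3 - <<'E'
from h import *
p,R=tool();print(p,R.round(3))
im=camera('wrist')[...,::-1].copy()
# overlay predicted tote cell rim (z .085) for checking
a=np.radians(3.8);yt=np.array([-np.sin(a),np.cos(a)]);xt=np.array([np.cos(a),np.sin(a)]);o=np.array([.588,-.009])-.043*yt
for u,v in((-46,90),(46,90),(-46,-4),(46,-4)):
    q=proj('wrist',np.r_[o+xt*u/1e3+yt*v/1e3,.085]);print(np.round(q));cv2.circle(im,tuple(np.int32(q)),3,(0,0,255),-1)
b=camera('top')[...,::-1]
cv2.imwrite('pics/over.png',np.hstack([im,np.zeros((400,1,3),np.uint8)]))
E
```

```text
clock: 7.7
tcp_pos: [0.5869, -0.0095, 0.1885]
tool_rot: [-2.152, -2.285, 0.004]
wrist_force: [-0.3, 0.2, -2.5]
width: 0.67
finger_force: 65.5
[ 0.58686451 -0.00953641  0.18851417] [[-0.06   0.998 -0.004]
 [ 0.998  0.06   0.   ]
 [ 0.    -0.004 -1.   ]]
[262. 140.]
[385. 140.]
[268. 254.]
[379. 254.]
```

View pics/over.png

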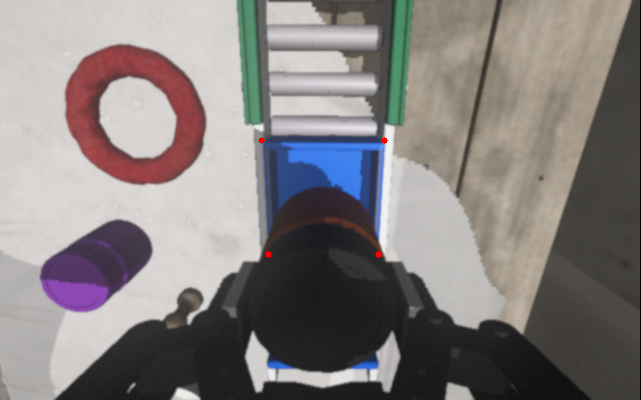

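The predicted rim corners (red dots) match the tote's +y end, and the jar is centred on the cell to within about 1 mm. Lowering.

```bash
python3 -m pendant '[[-1,[0,0,0.03],0],[-1,[0,0,0.06],0],[-1,[0,0,0.075],0],[-1,[0,0,0.085],0],[-1,[0,0,0.092],0],[-1,[0,0,0.094],0],[-1,[0,0,0.094],0]]'
```

```text
clock: 8.5
tcp_pos: [0.5878, -0.0092, 0.0978]
tool_rot: [2.15, 2.29, 0.001]
wrist_force: [0.1, -0.1, -2.0]
width: 0.671
finger_force: 65.5
```

```bash
python3 -m pendant '[[-1,[0,0,0.002],0],[-1,[0,0,0.004],0],[-1,[0,0,0.004],0]]'
```

```text
clock: 8.8
tcp_pos: [0.5875, -0.0092, 0.0932]
tool_rot: [-2.151, -2.29, 0.0]
wrist_force: [0.8, -1.3, -2.2]
width: 0.667
finger_force: 65.5
```

```bash
python3 -m pendant '[[-1,[0,0,0.002],0],[-1,[0,0,0.003],0],[-1,[0,0,0.003],0]]'
```

```text
clock: 9.1
tcp_pos: [0.5874, -0.0092, 0.09]
tool_rot: [-2.151, -2.29, 0.0]
wrist_force: [0.1, -0.2, -3.0]
width: 0.669
finger_force: 65.5
```

```bash
python3 -m pendant '[[-1,[0,0,0.001],0],[-1,[0,0,0.002],0],[-1,[0,0,0.002],0]]'
```

```text
clock: 9.4
tcp_pos: [0.5874, -0.0092, 0.088]
tool_rot: [-2.151, -2.29, 0.0]
wrist_force: [-0.0, 0.0, -1.7]
width: 0.668
finger_force: 65.5
```

```bash
python3 -m pendant '[[-1,[0,0,0.001],0],[-1,[0,0,0.002],0],[-1,[0,0,0.002],0]]'; python3 -m pendant '[[0.6,[0,0,0],0],[0.6,[0,0,0],0],[0.8,[0,0,0],0],[0.8,[0,0,0],0],[0.8,[0,0,-0.02],0],[0.8,[0,0,-0.05],0],[0.8,[0,0,-0.1],0],[0.8,[0,0,-0.13],0],[0.8,[0,0,-0.13],0]]'
python3 - <<'E'
from h import *
p,R=tool();print(p)
b=camera('top')[...,::-1];w=camera('wrist')[...,::-1];s=camera('scene')[...,::-1]
cv2.imwrite('pics/rel.png',np.hstack([w[:,160:480],cv2.resize(s[100:300,240:440],(400,400))]))
for c in('loose_jar','tote'):
  for n in('wrist','scene'):
    for d in search_frame(c,n):print(c,n,round(d['conf'],2),np.round(d['point']))
print([np.round(proj('scene',[.588,-.009,z])) for z in(.045,.127)],[np.round(proj('wrist',[.588,-.009,z])) for z in(.045,.127)])
E
```

```text
clock: 9.7
tcp_pos: [0.5877, -0.0092, 0.0873]
tool_rot: [2.151, 2.289, 0.001]
wrist_force: [-4.3, -0.6, 7.1]
width: 0.667
finger_force: 66.6
clock: 10.6
tcp_pos: [0.5889, -0.0092, 0.2214]
tool_rot: [2.147, 2.286, 0.007]
wrist_force: [0.2, 0.5, 0.1]
width: 0.906
finger_force: 0.0
[ 0.58887805 -0.00924354  0.2214226 ]
loose_jar wrist 0.81 [112. 251.]
loose_jar wrist 0.59 [324. 200.]
loose_jar scene 0.96 [263. 176.]
loose_jar scene 0.9 [312. 252.]
loose_jar scene 0.8 [361. 183.]
loose_jar scene 0.77 [300. 153.]
loose_jar scene 0.73 [244. 200.]
tote wrist 0.8 [305. 240.]
tote scene 0.56 [383. 208.]
tote scene 0.41 [361. 180.]
[array([358., 204.]), array([360., 175.])] [array([323., 180.]), array([323., 207.])]
```

View pics/rel.png

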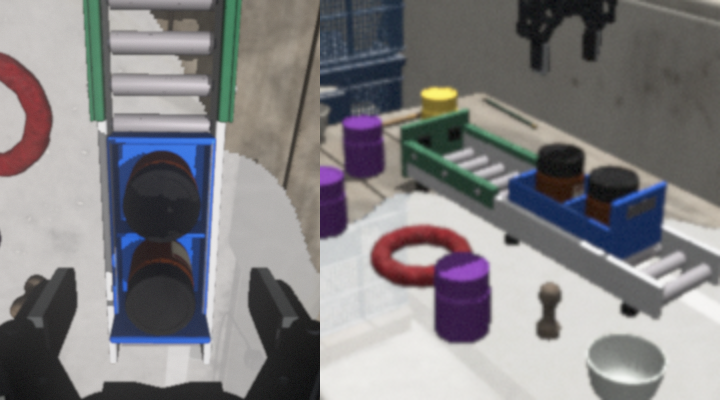

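Both jars stand in their cells, with the tote still outside the bay. Next I'll shut the gripper, go behind the push board and lower.

```bash
python3 -m pendant '[[-1,[-0.045,0,0],0],[-1,[-0.09,0,0],0],[-1,[-0.135,0,0],0],[-1,[-0.178,0,0],0],[-1,[-0.178,0,0.03],0],[-1,[-0.178,0,0.07],0],[-1,[-0.178,0,0.11],0],[-1,[-0.178,0,0.13],0],[-1,[-0.178,0,0.139],0],[-1,[-0.178,0,0.139],0]]'
python3 - <<'E'
from h import *
p,R=tool();print(p,R.round(3))
E
```

```text
clock: 11.95
tcp_pos: [0.5981, -0.1866, 0.076]
tool_rot: [-2.15, -2.288, 0.001]
wrist_force: [0.2, -0.4, 1.5]
width: -0.002
finger_force: 0.0
[ 0.59812294 -0.18663907  0.07604313] [[-0.062  0.998 -0.002]
 [ 0.998  0.063  0.001]
 [ 0.001 -0.002 -1.   ]]
```

```bash
python3 -m pendant '[[-1,[0.01,0,0],0],[-1,[0.02,0,0],0],[-1,[0.026,0,0],0],[-1,[0.032,0,0],0],[-1,[0.038,0,0],0],[-1,[0.044,0,0],0],[-1,[0.05,0,0],0],[-1,[0.058,0,0],0],[-1,[0.066,0,0],0],[-1,[0.074,0,0],0],[-1,[0.082,0,0],0],[-1,[0.09,0,0],0]]'
python3 - <<'E'
from h import *
im=camera('top');hsv=cv2.cvtColor(im,cv2.COLOR_RGB2HSV)
blue=((hsv[...,0]>105)&(hsv[...,0]<125)&(hsv[...,1]>150)&(hsv[...,2]>60)).astype(np.uint8)
for r in(175,183,190):
    c=np.nonzero(blue[r,240:420])[0]+240;print(r,c.min(),c.max(),px2w('top',[c.min()-.5,r],.085).round(4))
E
```

```text
clock: 13.15
tcp_pos: [0.5929, -0.0963, 0.0772]
tool_rot: [-2.151, -2.29, -0.0]
wrist_force: [0.6, -1.7, -0.2]
width: -0.002
finger_force: 0.8
175 305 340 [0.5973 0.0965 0.085 ]
183 306 366 [0.5731 0.0938 0.085 ]
190 306 363 [0.5521 0.094  0.085 ]
```

```bash
python3 -m pendant '[[-1,[0.008,0,0],0],[-1,[0.016,0,0],0],[-1,[0.024,0,0],0],[-1,[0.032,0,0],0],[-1,[0.04,0,0],0],[-1,[0.048,0,0],0],[-1,[0.056,0,0],0],[-1,[0.064,0,0],0],[-1,[0.072,0,0],0],[-1,[0.08,0,0],0],[-1,[0.088,0,0],0],[-1,[0.096,0,0],0]]'; python3 -m pendant '[[-1,[0.008,0,0],0],[-1,[0.016,0,0],0],[-1,[0.024,0,0],0],[-1,[0.03,0,0],0]]'
```

```text
clock: 14.4
tcp_pos: [0.587, -0.0006, 0.0773]
tool_rot: [2.151, 2.29, 0.0]
wrist_force: [1.7, -1.9, 0.9]
width: -0.001
finger_force: 0.9
clock: 14.8
tcp_pos: [0.585, 0.0295, 0.0772]
tool_rot: [-2.151, -2.29, 0.0]
wrist_force: [0.6, -1.1, 0.9]
width: -0.001
finger_force: 0.7
```

```bash
python3 -m pendant '[[-1,[0.003,0,0],0],[-1,[0.006,0,0],0],[-1,[0.009,0,0],0],[-1,[0.011,0,0],0],[-1,[0.013,0,0],0]]'
python3 - <<'E'
from h import *
im=camera('top');hsv=cv2.cvtColor(im,cv2.COLOR_RGB2HSV)
for r in(180,184,188):
    print(r,[tuple(int(v) for v in hsv[r,c]) for c in range(248,268)])
E
```

```text
clock: 15.3
tcp_pos: [0.5843, 0.0418, 0.0772]
tool_rot: [-2.151, -2.29, 0.0]
wrist_force: [0.0, -1.2, -0.5]
width: 0.0
finger_force: 0.7
180 [(23, 40, 76), (23, 41, 75), (66, 72, 74), (75, 147, 106), (75, 144, 108), (74, 137, 78), (73, 162, 22), (80, 128, 18), (73, 146, 21), (65, 48, 32), (111, 52, 49), (109, 201, 141), (108, 204, 179), (109, 238, 30), (108, 241, 56), (108, 180, 99), (120, 17, 30), (90, 26, 29), (160, 26, 30), (120, 9, 30)]
184 [(21, 37, 96), (21, 35, 96), (49, 42, 86), (75, 146, 110), (75, 145, 111), (75, 146, 105), (73, 149, 24), (74, 159, 24), (77, 170, 21), (64, 64, 28), (135, 11, 46), (109, 179, 100), (108, 200, 180), (110, 239, 48), (110, 243, 43), (109, 207, 91), (109, 148, 86), (30, 10, 25), (18, 53, 24), (150, 9, 30)]
188 [(20, 39, 99), (21, 38, 94), (30, 29, 87), (74, 145, 102), (74, 145, 109), (75, 143, 105), (77, 109, 21), (73, 210, 17), (72, 128, 20), (75, 121, 21), (24, 28, 46), (111, 143, 73), (109, 209, 181), (108, 238, 103), (110, 243, 41), (108, 241, 90), (108, 204, 186), (108, 204, 185), (108, 200, 158), (111, 94, 46)]
```

```bash
python3 -m pendant '[[-1,[0.002,0,0],0],[-1,[0.004,0,0],0],[-1,[0.005,0,0],0]]'; python3 -m pendant '[[-1,[0.001,0,0],0],[-1,[0.002,0,0],0],[-1,[0.003,0,0],0]]'; python3 -m pendant '[[-1,[0.001,0,0],0],[-1,[0.002,0,0],0]]'
```

```text
clock: 15.65
tcp_pos: [0.584, 0.0469, 0.0772]
tool_rot: [-2.151, -2.29, 0.0]
wrist_force: [0.9, -1.3, 0.3]
width: -0.002
finger_force: 0.6
clock: 15.95
tcp_pos: [0.5838, 0.0487, 0.0772]
tool_rot: [2.15, 2.288, -0.002]
wrist_force: [1.9, -17.1, 0.1]
width: -0.002
finger_force: 8.6
clock: 16.15
tcp_pos: [0.5839, 0.0487, 0.0774]
tool_rot: [2.149, 2.286, -0.006]
wrist_force: [0.2, -33.3, 3.0]
width: 0.0
finger_force: 17.0
```

Travel is about 202 mm (204 expected), with a firm 33 N stop, so the tote is home. Backing off, lifting and checking.

```bash
python3 -m pendant '[[-1,[-0.002,0,0],0],[-1,[-0.004,0,0],0],[-1,[-0.01,0,0],0],[-1,[-0.03,0,0],0],[-1,[-0.06,0,0],0],[-1,[-0.06,0,-0.05],0],[-1,[-0.06,0,-0.1],0],[-1,[-0.1,0,-0.15],0],[-1,[-0.15,0,-0.15],0],[-1,[-0.18,0,-0.15],0],[-1,[-0.18,0,-0.15],0],[-1,[-0.18,0,-0.15],0]]'
python3 - <<'E'
from h import *
im=camera('top');hsv=cv2.cvtColor(im,cv2.COLOR_RGB2HSV);cv2.imwrite('pics/end.png',im[...,::-1])
blue=((hsv[...,0]>105)&(hsv[...,0]<125)&(hsv[...,1]>150)&(hsv[...,2]>60)).astype(np.uint8)
for r in(180,184,188):
    c=np.nonzero(blue[r,240:420])[0]+240;print(r,c.min(),c.max(),px2w('top',[c.min()-.5,r],.085).round(4),[int(h) for h in hsv[r,250:262,0]],[int(h) for h in hsv[r,250:262,2]])
d=(im.max(2)<45).astype(np.uint8);d[:160]=0;d[205:]=0;d[:,:250]=0;d[:,335:]=0
n,l,st,ce=cv2.connectedComponentsWithStats(d)
for i in range(1,n):
    if st[i,4]>100:print('cap',ce[i],st[i],px2w('top',ce[i],.127))
camera('scene')
for l in('packed_jar','cup','stamp'):
    for q in search_frame(l,'scene')[:5]:print(l,round(q['conf'],2),np.round(q['point']))
E
```

```text
clock: 17.35
tcp_pos: [0.5948, -0.1286, 0.227]
tool_rot: [-2.152, -2.288, -0.0]
wrist_force: [-0.5, -0.0, 1.0]
width: 0.002
finger_force: 0.0
180 257 316 [0.5838 0.2397 0.085 ] [65, 75, 75, 74, 71, 78, 108, 109, 108, 111, 109, 110] [78, 112, 112, 82, 23, 24, 57, 188, 163, 43, 68, 66]
184 257 316 [0.5718 0.2398 0.085 ] [47, 75, 75, 75, 74, 81, 103, 106, 108, 107, 108, 109] [89, 115, 116, 110, 22, 21, 48, 161, 186, 36, 72, 163]
188 257 317 [0.5598 0.2398 0.085 ] [28, 75, 75, 75, 71, 75, 98, 107, 107, 109, 109, 109] [93, 107, 113, 112, 22, 24, 34, 117, 187, 48, 46, 107]
cap [301.79427083 179.69010417] [292 167  21  25 384] [0.57768025 0.10303858 0.127     ]
cap [272.23544304 181.56202532] [262 170  22  24 395] [0.57321119 0.18835668 0.127     ]
packed_jar 0.82 [326. 168.]
cup 0.66 [392. 286.]
stamp 0.76 [353. 255.]
stamp 0.63 [308. 160.]
```

```bash
python3 -c "
from rig import *
print(finish_job())"
```

```text
the job is handed in; nothing more can be done
None
```

The job is handed in: the amber jar stands in the empty cell and the tote was pushed home against the bay's end stop (33 N at contact), with both jars upright and the cup and stamp untouched; my first grasp attempt closed on top of the jar's cap at about 65 N, without visibly moving it.

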